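Load the coupons into the lamp cure station and set it to three

ROBOT

A 7-joint arm with a two-finger parallel gripper is mounted at the origin on the work surface. World frame = base frame: x ahead of the robot, y to its left, z up, the work surface at z = 0. Lengths are in m, angles in rad, forces in N, time in s.
With the tool pointing down it reaches from about 0.4 to 0.875 m from the base axis. Payload 19.3 kg.
Tool frame: the origin (TCP) lies on the centre line of the jaws, within the pads' length; the fingertips stand 14 mm ahead of it and the grasp point (between the pads) lies 5 mm behind it; z points along the fingers, y is the line along which they close (so a half turn about z gives the same grasp; the last joint's range is limited). The gripper opens to 85 mm and grips with 20 to 120 N. Pads are 22 mm wide; open, the fingers measure 114 mm over their backs; the gripper's body (76 mm by 85 mm) begins 54 mm behind the grasp point. The pads swing forward as they close: fully open they stand 13 mm farther back than shut.
Start: joints at [1.139, 0.521, -0.036, 1.599, 0.021, 1.021, -0.113], TCP at [0.221, -0.585, 0.245] pointing down, gripper open.
Joint ranges: [-2.91, 2.91], [-0.3, 2.13], [-1.5, 1.42], [0.17, 2.43], [-1.26, 4.41], [0.16, 1.93], [-2.52, 2.52]. Speed limits (rad/s): [1.89, 1.89, 2.39, 2.39, 3.01, 3.01, 3.01].

INTERFACE

Orientations are given as [roll, pitch, yaw] about the fixed x, y, z axes, in that order (R = Rz(yaw) Ry(pitch) Rx(roll)).
In Python, from workcell import bot, grab_frame, regions_of gives the robot as it stands. The module is installed in compiled form; this text tells all that it offers.
- The arm moves only by the tool play_rows, never from a script. Its argument "plan" is a list of rows, each a list of 3 entries, a list of its own where there are three numbers: the shift along the tool's x, y, z in units of 2.5 cm (1.0 is 2.5 cm), then the turn, a rotation vector about the tool's x, y, z in units of 0.15 rad (1.0 is 0.15 rad), then the closure, from -1 (fully open) to 1 (shut). In form: [[[tx, ty, tz], [rx, ry, rz], jaw], ...]. A call has 1 to 20 rows; each row shifts and turns the commanded pose from where the row before left it, along the tool's axes as they then stand; what a row does not reach is not made up. A row lasts 1/8 s, in which the tool goes at most 62.5 mm and 10.7 degrees, less where a joint would pass 70% of its speed; a pose out of reach is approached as far as the arm can. A call with a number of a shift or a turn outside -1 to 1 is refused whole. A call with a gripper value outside its range is refused whole. The fingers move at their own pace and stop on an object; "newtons" is the grip in N (left out, the last holds). Time passes only in rows, so rows that do not move let the fingers close. It gives the time, the measured TCP pose, the force, the opening and the grip force at its end, in the units of the state.
- bot.observe(): the state, without advancing time (a new reading comes with each control period).
- grab_frame(name): name is "scene" or "top" or "wrist"; returns a dict with "pixels" (480x640x3 uint8, red, green, blue), "depth" (480x640 float32, m along the optical axis (not along the pixel's ray), 0 where there is no reading), "camera_matrix" (3x3 intrinsics, pixels), "R" (3x3) and "t" (3): a world point X has camera coordinates R X + t. Camera axes: x right, y down, z forward; pixel columns grow to the right and rows downward; lengths in m; the calibration is good to about 2 mm. A picture is of the moment at which its call begins.
- bot.job_done(): hands the job in; it is judged then, once.
Trained networks look in the newest picture that a camera, given by its name, has taken for a name from the list of things; names that differ only in an ending like _2 or _b are one class to them, and where a whole thing is asked for, a point or a joint stands for the part that bears it (a point fixed in the world has none). Each returns a list of dicts, best first, with "p" (0 to 1); they miss things now and then, are a little off and sometimes report something else, mostly with a low value. They report only what shows in the picture. A call takes as long as a camera call. They do not tell look-alikes from the thing itself.
- regions_of(thing, camera): "mask" (480x640 bool, what is visible of it) and "box" ([left, top, right, bottom] in pixels, round what is visible of it).
The state is a dict: "clock": time; "qpos": joint angles; "qd": joint speeds; "joint_efforts": joint torques, N m; "position": TCP position; "tool_rot": TCP orientation; "force": force on the tool from outside, world axes, zero at the start; "moment": the same for the moment, N m; "grip_width": finger opening in m; "finger_force": force on a finger pad.
Only numpy, scipy, OpenCV 4.12 (cv2) and the standard library are available. Lean on these libraries where they do the work, as an engineer would, in place of code of your own. Each camera call takes 0.05 s, during which the arm holds its last target. There are 200 camera calls.

TASK

Lay the three laminate test coupons flat on the sloping bed of the lamp cure station, each one on the black outline of its own shape and lined up with it; once all three lie there, turn the selector to the three-dot mark. Do not bump the lamp bar, and leave all the other things on the bench where they are.

Things in the scene. Friction and masses are not known exactly. Their poses are not given: they have to be found in the camera images.
- disc: round test coupon of beige cured laminate, 50 mm across, 6 mm thick, lying flat on the bench. Origin: centre of its underside, z up through its thickness.
- bar: long rectangular test coupon of the same beige laminate, 100 mm (x) by 30 mm (y), 6 mm thick, lying flat on the bench with the square coupon on top of it. Origin: centre of its underside.
- square: square test coupon of the same beige laminate, 50 by 50 mm, 6 mm thick, lying at the start flat on top of the bar coupon, overhanging it on both long sides. Origin: centre of its underside, x and y along its edges.
- bed: face of the lamp cure station, a 35 degree slope facing the robot's right-hand side, 130 mm long, 300 mm wide. Origin: on the face, middle of its bottom edge; x up the slope, y to the left when facing it (its robot end), z out of the face. y -60 to 150 mm: aluminium bed with three black outlines and a lip 8 mm high along the bottom; y below -60: white selector panel behind a 5 mm rib.
- bay_disc (a point): centre of the round outline (50 mm), on the bed's face at x 30, y 115 mm of bed, nearest the robot. Axes as those of bed.
- bay_bar (a point): centre of the long rectangular outline (100 mm up the slope by 30 mm), on the bed's face at x 55, y 45 mm of bed, the middle one. Axes as those of bed.
- bay_square (a point): centre of the square outline (50 by 50 mm), on the bed's face at x 30, y -25 mm of bed, beside the selector panel. Axes as those of bed.
- lamp: white lamp bar, 34 mm deep, 20 mm thick, 310 mm long (y), level across the station, underside 250 mm above the bench, over the points 55 mm up the slope, on two 8 mm posts behind. No room under it for a vertical gripper: come in square to the slope. Origin: centre of the station's foot on the bench, x to its back, z up; bar centre at x -10, z 260 mm, bed's origin at x -55, z 36 mm.
- selector (a joint): angle of the black detented selector knob, rad, growing clockwise as seen facing the panel. Clicks at 0 (one dot, pointer 60 degrees left of straight up the slope), 0.698 (two dots), 1.396 (three dots, 20 degrees right of up the slope) and 2.094 (four dots). It springs to the nearest click when let go.
- selector_grip (a point): point to grip on the selector's axis, 31 mm out of the face, at x 58, y -105 mm of bed. A bar grip 14 mm thick (y) and 44 mm long (x), top 39 mm and round skirt (48 mm across) 9 mm out of the face; x points along the bar to the white pointer, z out of the panel.
- cup: white mixing cup, 64 mm across the rim, 95 mm tall, open top. Bystander. Origin: middle of its underside.
- dropper: small white plastic bottle, 28 mm across, 75 mm tall. Bystander. Origin: middle of its underside.
- resin_tin: steel tin with a paper label, 110 mm across, 140 mm tall, heavy. Bystander. Origin: middle of its underside.
- tin_lid: steel tin lid lying flat, 100 mm across, 8 mm thick (not a coupon). Bystander. Origin: middle of its underside.
- hardener_tin: smaller steel tin with a red cap, 80 mm across, 142 mm tall. Bystander. Origin: middle of its underside.
- brush: paint brush lying flat, 190 mm long along its x, about 20 mm high. Bystander. Origin: middle of its underside.
- scissors: scissors lying flat, about 155 mm long along x (handles to -x), 8 mm high. Bystander. Origin: middle of its underside.
There are look-alikes about, which are no part of the job. Leave any pink look-alike of the disc alone. What is shaped like the square but purple is not meant.

How it is judged:
By the outcome, as a careful person would: the job done as asked, in the order asked, and still so for the second after the job is handed in, with the robot touching nothing.
It also fails if it takes over 72 s, if anything falls off the work surface, if the arm or the gripper's body presses on something with over 40 N, if the wrist force passes 120 N, or if a joint passes its speed limit or range.

## Working session

There is one attempt and no reset: what is moved stays moved. The work goes in short steps, Python scripts to look and compute and a tool call to move; the robot and the scene stay as the last step left them, time stands still between calls to the robot, and variables do not carry over. Pictures are saved under pics/ and viewed, at most 10 in all, crops included, and the job is handed in when it is done.

Besides the shell and the picture viewer there is one more tool, called after "Emit:" as name([rows], argument=value, ...), one row to a line, values as JSON. play_rows: Moves the arm, as the interface text tells. Its arguments: {"type":"object","properties":{"plan":{"type":"array"},"newtons":{"type":"number"}},"required":["plan"]}

```bash
mkdir -p pics; ls; cat > h.py <<'E'
import numpy as np, cv2
from workcell import bot, grab_frame, regions_of
from scipy.spatial.transform import Rotation as Ro
def pts(f,mask):
    v,u=np.nonzero(mask&(f["depth"]>0)); d=f["depth"][v,u]; K=f["camera_matrix"]
    c=np.stack([(u-K[0,2])/K[0,0]*d,(v-K[1,2])/K[1,1]*d,d],1)
    return (c-f["t"])@f["R"], np.stack([u,v],1)
def save(f,n): cv2.imwrite("pics/"+n,f["pixels"][:,:,::-1])
E
python3 - <<'E'
from h import *
print(bot.observe())
fs=grab_frame("scene");save(fs,"s0.png")
ft=grab_frame("top");save(ft,"t0.png")
for n in ["scene","top"]:
  f=dict(scene=fs,top=ft)[n]
  print(n,f["camera_matrix"].tolist(),(-f["R"].T@f["t"]).round(3))
  for th in ["disc","bar","square","bed","lamp","selector","cup","dropper","resin_tin","tin_lid","hardener_tin","brush","scissors"]:
    for r in regions_of(th,n)[:3]:
      P,_=pts(f,r["mask"])
      if len(P): print(n,th,round(r["p"],2),np.array(r["box"]).round().tolist(),np.median(P,0).round(3),P.min(0).round(3),P.max(0).round(3))
E
```

```text
pics
{'clock': 0.0, 'qpos': array([ 1.13878181,  0.52203635, -0.03633063,  1.60000653,  0.02119655,
        1.02107387, -0.11279199]), 'qd': array([ 4.24863682e-04, -8.14641721e-04, -7.16695199e-04, -9.08167397e-05,
       -1.17419655e-03, -1.66701082e-03,  4.24173003e-04]), 'joint_efforts': array([ 1.08850942e-03, -9.27101398e+01,  1.98025681e+00, -3.69931018e+01,
        1.77805644e-02,  8.02650873e-03, -2.86170426e-06]), 'position': array([ 0.22108949, -0.58424943,  0.24471229]), 'tool_rot': array([-3.14045594e+00,  7.59516057e-05,  3.61813560e-01]), 'force': array([ 0.10910031,  0.06471651, -0.06004654]), 'moment': array([ 0.02244451,  0.00876191, -0.00322176]), 'finger_force': 0.0, 'grip_width': 0.08523569577627028}
scene [[481.22136494358756, 0.0, 324.0830316408783], [0.0, 481.22136494358756, 236.46579720626076], [0.0, 0.0, 1.0]] [ 1.013 -0.844  0.69 ]
scene disc 0.92 [167.0, 312.0, 191.0, 332.0] [ 0.394 -0.423  0.008] [ 0.368 -0.447  0.002] [ 0.418 -0.398  0.011]
scene disc 0.83 [214.0, 320.0, 239.0, 341.0] [ 0.496 -0.392  0.007] [ 0.468 -0.412  0.002] [ 0.518 -0.369  0.012]
s
[... 3347 characters left out ...]
-0.202  0.079]
top resin_tin 0.63 [286.0, 123.0, 338.0, 185.0] [ 0.692 -0.117  0.142] [ 0.653 -0.18  -0.002] [ 0.762 -0.065  0.15 ]
top tin_lid 0.8 [364.0, 170.0, 409.0, 210.0] [ 0.656 -0.292  0.008] [ 0.608 -0.341 -0.001] [ 0.707 -0.243  0.018]
top hardener_tin 0.56 [471.0, 197.0, 530.0, 240.0] [ 0.565 -0.507  0.119] [ 0.532 -0.607 -0.003] [ 0.641 -0.48   0.149]
top brush 0.62 [255.0, 302.0, 342.0, 327.0] [ 0.378 -0.075  0.018] [ 0.349 -0.189 -0.007] [ 0.398 -0.004  0.029]
top brush 0.29 [424.0, 249.0, 444.0, 274.0] [ 0.494 -0.395  0.006] [ 0.469 -0.42  -0.   ] [ 0.517 -0.371  0.014]
top scissors 0.7 [196.0, 146.0, 232.0, 214.0] [0.639 0.09  0.006] [ 0.588  0.062 -0.006] [0.748 0.135 0.015]
```

```bash
python3 - <<'E'
import cv2
t=cv2.imread("pics/t0.png")
cv2.imwrite("pics/t0b.png",cv2.resize(t[120:330,60:560],(800,336),interpolation=cv2.INTER_CUBIC))
E
```

```text
(no output)
```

View pics/s0.png

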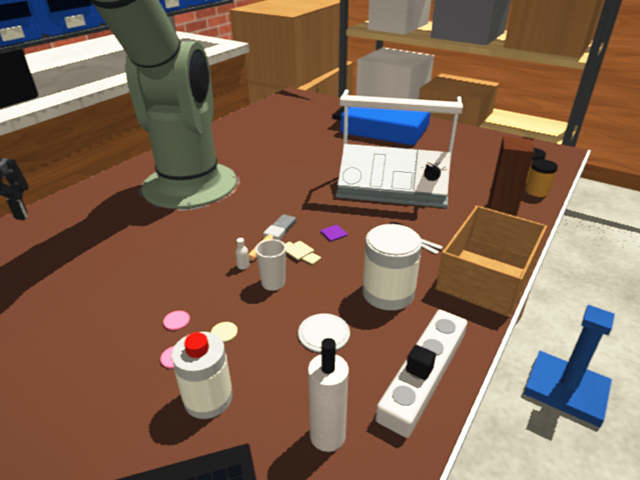

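View pics/t0.png

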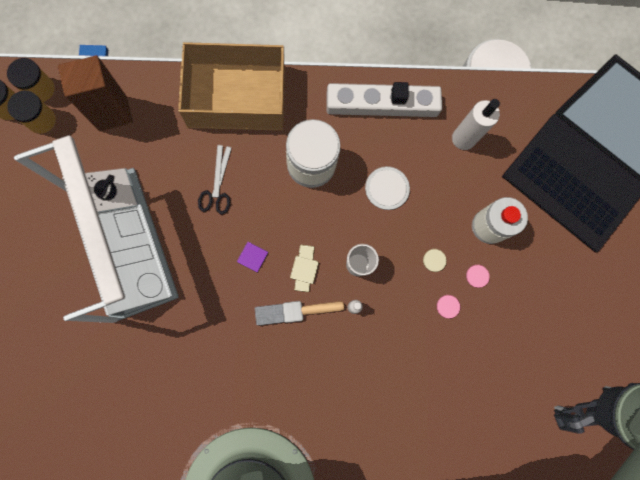

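Top view: the beige disc is at (435,260), with pink look-alikes at (478,276) and (448,306). The beige square sits on the bar at (304,269), with a purple look-alike at (253,257). The bed outlines are at about (130,223), (130,255) and (150,285), and the knob is at (106,187). The tin lid at (387,188) is not a coupon. I choose the beige ones. Next I fit the poses and make one close crop to check.

```bash
cat > fit.py <<'E'
from h import *
from scipy.optimize import least_squares
def proj(f,X):
    c=X@f["R"].T+f["t"]; K=f["camera_matrix"]; return c[:,:2]/c[:,2:]*[K[0,0],K[1,1]]+K[:2,2]
s35,c35=np.sin(np.radians(35)),np.cos(np.radians(35))
def bedT(p):   # p: station foot x,y, yaw of station x axis
    c,s=np.cos(p[2]),np.sin(p[2]); Rz=np.array([[c,-s,0],[s,c,0],[0,0,1]])
    Rb=Rz@np.array([[c35,0,-s35],[0,1,0],[s35,0,c35]])
    return Rb, Rz@[-.055,0,.036]+[p[0],p[1],0]
def rect(cx,cy,a,b,n=30):
    t=np.linspace(-.5,.5,n); 
    return np.concatenate([np.c_[cx+t*a,cy+0*t+b/2],np.c_[cx+t*a,cy+0*t-b/2],np.c_[cx+0*t+a/2,cy+t*b],np.c_[cx+0*t-a/2,cy+t*b]])
th=np.linspace(0,2*np.pi,90)
OUT=np.concatenate([np.c_[.03+.025*np.cos(th),.115+.025*np.sin(th)],rect(.055,.045,.1,.03),rect(.03,-.025,.05,.05)])
OUT=np.c_[OUT,0*OUT[:,0]]
E
python3 - <<'E'
from fit import *
fr={n:grab_frame(n) for n in("top","scene")}
P,_=pts(fr["top"],regions_of("bed","top")[0]["mask"])
D={}
for n,f in fr.items():
    g=cv2.cvtColor(f["pixels"],cv2.COLOR_RGB2GRAY).astype(np.float32)
    bh=cv2.morphologyEx(g,cv2.MORPH_BLACKHAT,np.ones((7,7),np.uint8))
    D[n]=cv2.GaussianBlur(bh,(0,0),1.5)
def cost(p,names=("top","scene"),sh=0):
    R,t=bedT(p); X=OUT@R.T+t; s=0
    for n in names:
        q=proj(fr[n],X).astype(np.float32); s-=cv2.remap(D[n],q[:,0:1],q[:,1:2],cv2.INTER_LINEAR).mean()
    return s
from scipy.optimize import minimize,differential_evolution
for nm in (("top",),("scene",),("top","scene")):
    r=differential_evolution(cost,[(.45,.58),(.2,.33),(1.65,2.1)],args=(nm,),seed=1,popsize=25,tol=1e-6)
    print(nm,r.x.round(4),r.fun)
R,t=bedT(r.x); print("bed",t.round(4),R.round(3).tolist())
for k,v in dict(disc=(.03,.115),bar=(.055,.045),sq=(.03,-.025)).items(): print(k,(R@[*v,0]+t).round(4))
L=(P-t)@R; m=(np.abs(L[:,2])<.02)&(L[:,0]>.01)&(L[:,0]<.12); print("z resid",np.median(L[m,2]),m.sum())
f=fr["top"]; hsv=cv2.cvtColor(f["pixels"],cv2.COLOR_RGB2HSV)
b=((hsv[...,0]>18)&(hsv[...,0]<38)&(hsv[...,1]>30)&(hsv[...,1]<140)&(hsv[...,2]>170))
for u0,v0,u1,v1,z in((420,243,452,278,.006),(285,240,325,298,.006)):
    m=np.zeros_like(b); m[v0:v1,u0:u1]=b[v0:v1,u0:u1]
    v,u=np.nonzero(m); K=f["camera_matrix"]
    ray=np.c_[(u-K[0,2])/K[0,0],(v-K[1,2])/K[1,1],np.ones(len(u))]@f["R"]; C=-f["R"].T@f["t"]
    X=C+ray*((z-C[2])/ray[:,2:]); print(len(u),X.mean(0).round(4),X.min(0).round(3),X.max(0).round(3),u.mean(),v.mean())
for i in range(-2,3): pass
q=f["pixels"][135:325,60:470,::-1].copy()
a=cv2.resize(f["pixels"][160:320,80:190,::-1],None,fx=3.4,fy=3.4,interpolation=cv2.INTER_CUBIC)
X=OUT@R.T+t; 
for pu,pv in proj(f,X): cv2.circle(a,(int((pu+.5-80)*3.4),int((pv+.5-160)*3.4)),0,(0,0,255),1)
c=cv2.resize(f["pixels"][235:305,270:330,::-1],(466,544),interpolation=cv2.INTER_CUBIC)
d=cv2.resize(f["pixels"][240:320,415:495,::-1],(240,240),interpolation=cv2.INTER_CUBIC)
W=np.zeros((544,800,3),np.uint8);W[:,:374]=a[:544];W[:,374:800]=c[:,:426];W[:150,650:800]=d[:150,:150]
cv2.imwrite("pics/c1.png",W)
E
```

```text
('top',) [0.5218 0.2872 1.9529] -20.397140502929688
('scene',) [0.5164 0.2936 1.9642] -16.751758575439453
('top', 'scene') [0.521  0.2876 1.9548] -35.16355895996094
bed [0.5416 0.2366 0.036 ] [[-0.307, -0.927, 0.215], [0.76, -0.375, -0.532], [0.574, 0.0, 0.819]]
disc [0.4257 0.2163 0.0532]
bar [0.483  0.2615 0.0675]
sq [0.5555 0.2687 0.0532]
z resid 0.0013111403184965758 4873
395 [ 0.4944 -0.3948  0.006 ] [ 0.472 -0.419  0.006] [ 0.519 -0.369  0.006] 434.3898734177215 259.8075949367089
839 [ 0.4708 -0.1054  0.006 ] [ 0.421 -0.134  0.006] [ 0.522 -0.075  0.006] 303.8700834326579 268.33134684147797
```

View pics/c1.png

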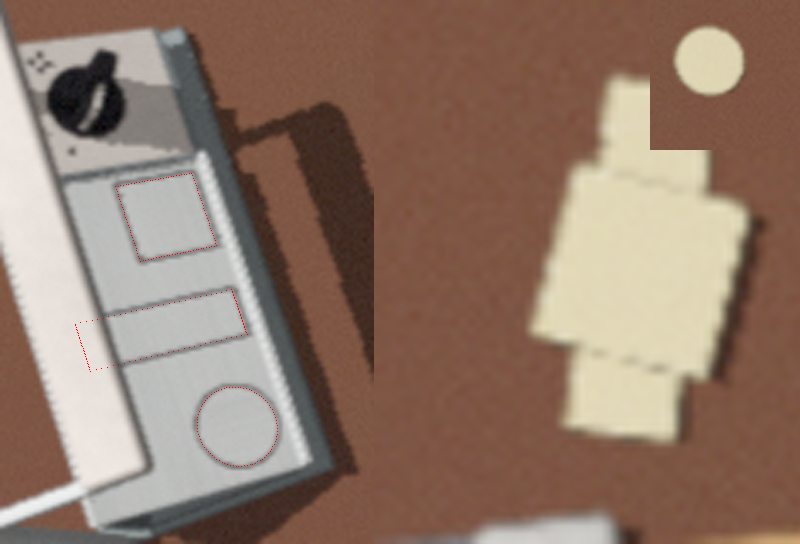

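The crop confirms it. The disc and the square-on-bar are beige, the square is turned about 15° to the bar, and the red model outlines lie on the bed's outlines. Moving to above the disc.

Emit:
play_rows([
  [[0.92, -0.23, 0.3], [0, 0, 0], -1],
  [[0.92, -0.23, 0.3], [0, 0, 0], -1],
  [[0.92, -0.23, 0.3], [0, 0, 0], -1],
  [[0.92, -0.23, 0.3], [0, 0, 0], -1],
  [[0.92, -0.23, 0.3], [0, 0, 0], -1],
  [[0.92, -0.23, 0.3], [0, 0, 0], -1],
  [[0.92, -0.23, 0.3], [0, 0, 0], -1],
  [[0.92, -0.23, 0.3], [0, 0, 0], -1],
  [[0.92, -0.23, 0.3], [0, 0, 0], -1],
  [[0.92, -0.23, 0.3], [0, 0, 0], -0.7],
  [[0.92, -0.23, 0.3], [0, 0, 0], -0.4],
  [[0.92, -0.23, 0.3], [0, 0, 0], -0.4],
  [[0.92, -0.23, 0.3], [0, 0, 0], -0.4],
  [[0.92, -0.23, 0.3], [0, 0, 0], -0.4],
  [[0, 0, 0], [0, 0, 0], -0.4],
])

```text
clock: 3.42
position: [0.4957, -0.3932, 0.1395]
tool_rot: [-3.14, -0.0, 0.365]
force: [0.1, -0.3, 0.1]
grip_width: 0.0599
finger_force: 0.0
```

```bash
cat >> h.py <<'E'
def delta(pos,rot,units=True):
    """shift (tool axes now) to pos [2.5cm units]; body rotvec to rot [0.15 units]"""
    o=bot.observe(); R=Ro.from_euler("xyz",o["tool_rot"])
    d=R.inv().apply(np.array(pos)-o["position"])/.025
    w=(R.inv()*rot).as_rotvec()/.15
    return d.round(3),w.round(3)
def down(yaw): return Ro.from_euler("xyz",[np.pi,0,yaw])
def onplane(f,mask,z):
    v,u=np.nonzero(mask);K=f["camera_matrix"]
    ray=np.c_[(u-K[0,2])/K[0,0],(v-K[1,2])/K[1,1],np.ones(len(u))]@f["R"]; C=-f["R"].T@f["t"]
    return C+ray*((z-C[2])/ray[:,2:])
def beige(f):
    h=cv2.cvtColor(f["pixels"],cv2.COLOR_RGB2HSV)
    return (h[...,0]>18)&(h[...,0]<38)&(h[...,1]>30)&(h[...,1]<140)&(h[...,2]>150)
E
python3 - <<'E'
from h import *
f=grab_frame("wrist"); save(f,"w1.png")
for r in regions_of("disc","wrist"):
    X=onplane(f,r["mask"]&beige(f),.006); print(r["p"],r["box"],len(X),X.mean(0) if len(X) else 0, np.ptp(X,0) if len(X) else 0)
o=bot.observe(); print(o["clock"],o["position"],o["tool_rot"],o["grip_width"],o["force"],o["qpos"])
print(delta([.4944,-.3948,.1],down(.3618)))
print((-f["R"].T@f["t"]), f["R"])
E
```

```text
0.85 [263.0, 341.0, 332.7, 407.0] 0 0 0
0.79 [386.8, 288.4, 458.3, 342.2] 0 0 0
0.77 [271.9, 193.4, 349.4, 268.8] 393 [ 0.49487487 -0.39502471  0.006     ] [0.04978223 0.0493776  0.        ]
3.525 [ 0.49396056 -0.39522726  0.14010012] [-3.14152039e+00  4.35675248e-04  3.61976282e-01] 0.05954073240043109 [ 0.72607278 -0.92048144  0.52937022] [ 0.62253144  0.65347061 -0.06239688  1.66480173  0.05203885  0.82525264
 -0.67118512]
(array([ 0.023, -0.01 ,  1.604]), array([-0.   ,  0.003,  0.001]))
[ 0.56877422 -0.36609222  0.26713973] [[ 0.35708722 -0.93407041 -0.00109437]
 [-0.88855382 -0.34004742  0.30796081]
 [-0.28802922 -0.10899646 -0.95139841]]
```

View pics/w1.png

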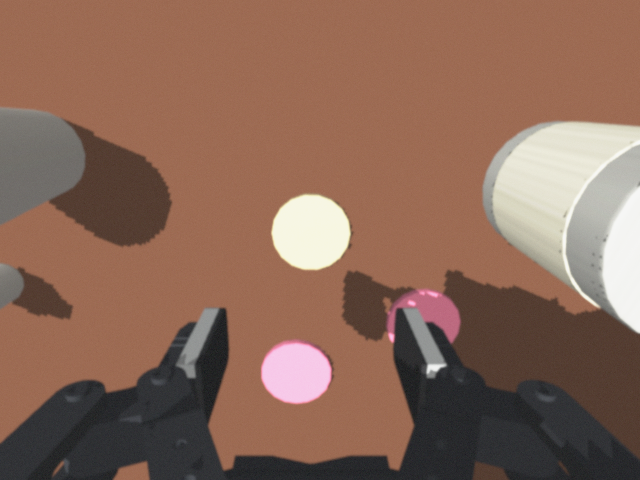

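Wrist view: the beige disc is at (311,232), with the fingers either side of the line to it. It agrees with the top view at (0.495, -0.395). Descending.

Emit:
play_rows([
  [[0, 0, 1], [0, 0, 0], -0.4],
  [[0, 0, 1], [0, 0, 0], -0.4],
  [[0, 0, 1], [0, 0, 0], -0.4],
  [[0, 0, 1], [0, 0, 0], -0.4],
  [[0, 0, 0.6], [0, 0, 0], -0.4],
  [[0, 0, 0.2], [0, 0, 0], -0.4],
  [[0, 0, 0.12], [0, 0, 0], -0.4],
  [[0, 0, 0.04], [0, 0, 0], -0.4],
  [[0, 0, 0.04], [0, 0, 0], -0.4],
  [[0, 0, 0], [0, 0, 0], -0.4],
], newtons=40)

```text
clock: 4.78
position: [0.494, -0.3954, 0.0155]
tool_rot: [3.141, -0.0, 0.362]
force: [0.9, 0.5, 0.3]
grip_width: 0.06
finger_force: 0.0
```

Emit:
play_rows([
  [[0, 0, 0.06], [0, 0, 0], -0.4],
  [[0, 0, 0], [0, 0, 0], -0.4],
])

```text
clock: 5.03
position: [0.4938, -0.3953, 0.0137]
tool_rot: [-3.141, 0.0, 0.362]
force: [0.2, -0.4, -0.6]
grip_width: 0.0597
finger_force: 0.0
```

Emit:
play_rows([
  [[0, 0, 0.06], [0, 0, 0], -0.4],
  [[0, 0, 0], [0, 0, 0], -0.4],
])

```text
clock: 5.28
position: [0.4938, -0.3953, 0.0122]
tool_rot: [-3.141, 0.0, 0.362]
force: [0.2, 0.5, 0.0]
grip_width: 0.0596
finger_force: 0.0
```

Emit:
play_rows([
  [[0, 0, 0], [0, 0, 0], 0],
  [[0, 0, 0], [0, 0, 0], 0.3],
  [[0, 0, 0], [0, 0, 0], 0.3],
  [[0, 0, 0], [0, 0, 0], 0.3],
], newtons=30)

```text
clock: 5.78
position: [0.4939, -0.3953, 0.0126]
tool_rot: [3.142, -0.0, 0.362]
force: [-1.3, 1.9, 5.2]
grip_width: 0.0481
finger_force: 29.9
```

Emit:
play_rows([
  [[0, 0, -1], [0, 0, 0], 0.3],
  [[0, 0, -1], [0, 0, 0], 0.3],
  [[0, 0, -0.55], [0, 0, -1], 0.3],
  [[0, 0, -0.55], [0, 0, -1], 0.3],
  [[0, 0, -0.55], [0, 0, -1], 0.3],
  [[0, 0, -0.55], [0, 0, -1], 0.3],
  [[0, 0, -0.55], [0, 0, -1], 0.3],
  [[0, 0, -0.55], [0, 0, -1], 0.3],
  [[0, 0, -0.55], [0, 0, -1], 0.3],
  [[0, 0, -0.55], [0, 0, -1], 0.3],
  [[0, 0, -0.55], [0, 0, -1], 0.3],
  [[0, 0, -0.55], [0, 0, -1], 0.3],
  [[0, 0, 0], [0, 0, -0.62], 0.3],
  [[0.97, 0.3, 0], [0, 0, 0], 0.3],
  [[0.97, 0.3, 0], [0, 0, 0], 0.3],
  [[0.97, 0.3, 0], [0, 0, 0], 0.3],
  [[0.97, 0.3, 0], [0, 0, 0], 0.3],
  [[0.97, 0.3, 0], [0, 0, 0], 0.3],
  [[0.97, 0.3, 0], [0, 0, 0], 0.3],
  [[0.97, 0.3, 0], [0, 0, 0], 0.3],
])

```text
clock: 8.28
position: [0.4788, -0.2175, 0.1999]
tool_rot: [3.142, 0.0, 1.955]
force: [0.9, 0.9, -0.1]
grip_width: 0.0478
finger_force: 31.0
```

Emit:
play_rows([
  [[0.97, 0.3, 0], [0, 0, 0], 0.3],
  [[0.97, 0.3, 0], [0, 0, 0], 0.3],
  [[0.97, 0.3, 0], [0, 0, 0], 0.3],
  [[0.97, 0.3, 0], [0, 0, 0], 0.3],
  [[0.97, 0.3, 0], [0, 0, 0], 0.3],
  [[0.97, 0.3, 0], [0, 0, 0], 0.3],
  [[0.97, 0.3, 0], [0, 0, 0], 0.3],
  [[0.97, 0.3, 0], [0, 0, 0], 0.3],
  [[0.97, 0.3, 0], [0, 0, 0], 0.3],
  [[0.97, 0.3, 0], [0, 0, 0], 0.3],
  [[0, 0.3, 0], [0, 1, 0], 0.3],
  [[0, 0.3, 0], [0, 1, 0], 0.3],
  [[0, 0.3, 0], [0, 1, 0], 0.3],
  [[0, 0.3, 0], [0, 1.07, 0], 0.3],
  [[0, 0, 0], [0, 0, 0], 0.3],
])

```text
out of range: a turn must lie within [-1, 1]
```

```bash
cat >> fit.py <<'E'
def bedR(): return Ro.from_matrix(bedT(P0)[0]@np.array([[1,0,0],[0,-1,0],[0,0,-1.]]))
P0=[.521,.2876,1.9548]
def bp(x,y,z): R,t=bedT(P0); return R@[x,y,z]+t
def tip():
    R,t=bedT(P0); o=bot.observe(); return (o["position"]-t)@R
E
python3 - <<'E'
from fit import *
f=grab_frame("wrist"); save(f,"w2.png")
o=bot.observe(); print(o["clock"],o["position"],o["tool_rot"],o["grip_width"],o["force"],o["qpos"])
print("bed frame TCP",tip()); print(delta(bp(.030,.115,.05),bedR()))
# where is the tool-mounted camera
R=Ro.from_euler("xyz",o["tool_rot"]); print("cam in tool",R.inv().apply(-f["R"].T@f["t"]-o["position"]))
E
```

```text
8.325 [ 0.47882063 -0.21414111  0.20002866] [ 3.14116445e+00 -9.11720313e-04  1.95764299e+00] 0.048035269851582865 [1.27269207 5.74965704 0.34243225] [ 0.73140654  0.46896979 -0.56342317  1.88829734  0.31879286  0.87430514
  0.39638967]
bed frame TCP [-0.22898936  0.2270776   0.36058209]
(array([15.595,  4.526,  4.251]), array([-3.000e-03,  4.066e+00,  1.900e-02]))
cam in tool [ 0.0754185  -0.00192089 -0.1274333 ]
```

View pics/w2.png

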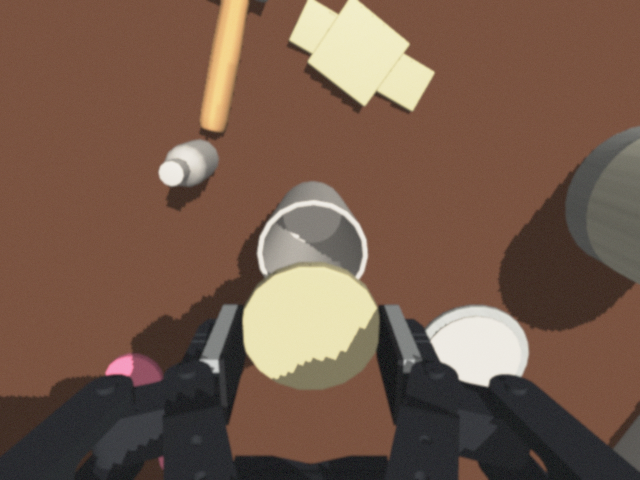

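Wrist view: the disc is held flat at (311,326), and the square on the bar shows at (360,55). The second call was refused because of a 1.07 turn, so I redo it.

Emit:
play_rows([
  [[0.964, 0.2, 0.15], [0, 0, 0], 0.3],
  [[0.964, 0.2, 0.15], [0, 0, 0], 0.3],
  [[0.964, 0.2, 0.15], [0, 0, 0], 0.3],
  [[0.964, 0.2, 0.15], [0, 0, 0], 0.3],
  [[0.964, 0.2, 0.15], [0, 0, 0], 0.3],
  [[0.964, 0.2, 0.15], [0, 0, 0], 0.3],
  [[0.964, 0.2, 0.15], [0, 0, 0], 0.3],
  [[0.964, 0.2, 0.15], [0, 0, 0], 0.3],
  [[0.964, 0.2, 0.15], [0, 0, 0], 0.3],
  [[0.964, 0.2, 0.15], [0, 0, 0], 0.3],
  [[0.964, 0.2, 0.15], [0, 0, 0], 0.3],
  [[0.964, 0.2, 0.15], [0, 0, 0], 0.3],
  [[0.964, 0.2, 0.15], [0, 0, 0], 0.3],
  [[0.964, 0.2, 0.15], [0, 0, 0], 0.3],
  [[0.964, 0.2, 0.15], [0, 0, 0], 0.3],
  [[0, 0.36, 0], [0, 1, 0], 0.3],
  [[0, 0.36, 0], [0, 1, 0], 0.3],
  [[0, 0.36, 0], [0, 1, 0], 0.3],
  [[0, 0.36, 0], [0, 1, 0], 0.3],
  [[0, 0, 0], [0, 0.07, 0], 0.3],
])

```text
clock: 10.82
position: [0.4469, 0.1566, 0.1421]
tool_rot: [-3.138, -0.609, 1.948]
force: [0.4, 0.3, -0.5]
grip_width: 0.0478
finger_force: 31.0
```

```bash
python3 - <<'E'
from fit import *
f=grab_frame("wrist"); save(f,"w3.png")
o=bot.observe(); print(o["clock"],o["position"],o["tool_rot"],o["grip_width"],o["force"],o["qpos"])
print("bed frame TCP",tip()); print(delta(bp(.030,.115,.013),bedR()))
R,t=bedT(P0); a=f["pixels"][:,:,::-1].copy()
for pu,pv in proj(f,OUT@R.T+t): cv2.circle(a,(int(pu+.5),int(pv+.5)),1,(0,0,255),-1)
cv2.imwrite("pics/w3.png",a)
E
```

```text
10.875 [0.44620845 0.15738776 0.14256101] [-3.13879205 -0.60667508  1.9504438 ] 0.047944332911169625 [-0.99112876 -0.57679896 -0.33188451] [ 5.67041300e-01  7.71587030e-01 -9.41654799e-01  1.97950045e+00
 -9.53308922e-04  7.40962852e-01  1.39995115e-01]
bed frame TCP [0.030231   0.11812678 0.10891899]
(array([0.007, 0.126, 3.837]), array([-0.002,  0.028, -0.024]))
```

View pics/w3.png

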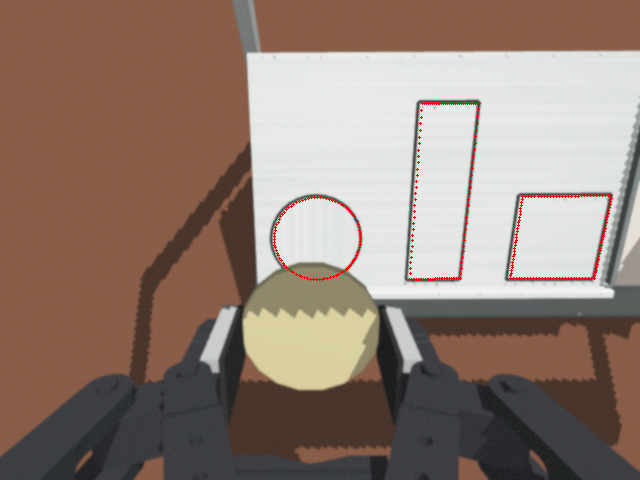

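Wrist view: the bed outlines match the model to within about 2 px, with the disc bay at (316,237). Refining the fit on this close picture.

```bash
cat > ref.py <<'E'
from fit import *
from scipy.optimize import differential_evolution as de
def refine(f,P=P0,keep=slice(None)):
    g=cv2.cvtColor(f["pixels"],cv2.COLOR_RGB2GRAY).astype(np.float32)
    D=cv2.GaussianBlur(cv2.morphologyEx(g,cv2.MORPH_BLACKHAT,np.ones((9,9),np.uint8)),(0,0),1.2)
    def cost(p):
        R,t=bedT(p); q=proj(f,OUT[keep]@R.T+t).astype(np.float32); ok=(q[:,1]<262)|(q[:,0]>385)
        return -cv2.remap(D,q[ok,0:1],q[ok,1:2],cv2.INTER_LINEAR).mean()
    r=de(cost,[(P[0]-.01,P[0]+.01),(P[1]-.01,P[1]+.01),(P[2]-.04,P[2]+.04)],seed=1,tol=1e-7); return r.x,r.fun,cost(P)
E
python3 - <<'E'
from ref import *
f=grab_frame("wrist"); print(refine(f))
for k in (slice(0,90),slice(90,210),slice(210,None)):
    x,a,b=refine(f,keep=k); print(x,a,b)
E
```

```text
(array([0.51992102, 0.28722474, 1.94707706]), np.float64(-80.85118865966797), np.float32(-67.524864))
[0.52003999 0.28781127 1.94987488] -85.22085571289062 -64.471054
[0.52020915 0.28685555 1.94025428] -80.97809600830078 -72.52739
[0.52012708 0.28813365 1.92254056] -83.7051773071289 -64.10014
```

```bash
sed -i 's/^P0=.*/P0=[.5200,.2873,1.948]/' fit.py; cat >> fit.py <<'E'
def held(f,mask,dz):
    """mask pixels on tool plane z=dz, tool xy"""
    o=bot.observe(); R=Ro.from_euler("xyz",o["tool_rot"]).as_matrix()
    v,u=np.nonzero(mask);K=f["camera_matrix"]
    ray=np.c_[(u-K[0,2])/K[0,0],(v-K[1,2])/K[1,1],np.ones(len(u))]@f["R"]@R; C=R.T@(-f["R"].T@f["t"]-o["position"])
    return (C+ray*((dz-C[2])/ray[:,2:]))[:,:2]
E
python3 - <<'E'
from fit import *
f=grab_frame("wrist"); h=cv2.cvtColor(f["pixels"],cv2.COLOR_RGB2HSV)
m=(h[...,0]>20)&(h[...,0]<38)&(h[...,1]>50); m[:, :242]=0; m[:,380:]=0; m[:255]=0; m[395:]=0
n,l,s,c=cv2.connectedComponentsWithStats(m.astype(np.uint8)); k=1+s[1:,4].argmax(); m=l==k
X=held(f,m,.0066); print(s[k],X.min(0),X.max(0),(X.min(0)+X.max(0))/2)
print(tip(),delta(bp(.030,.115,.0132),bedR()),bot.observe()["clock"])
E
```

```text
[  242   264   138   127 13768] [-0.02512548 -0.02531677] [0.02488029 0.02336723] [-0.0001226  -0.00097477]
[0.03119185 0.11652522 0.1093762 ] (array([-0.019,  0.08 ,  3.847]), array([-0.034,  0.051,  0.039])) 10.975
```

Emit:
play_rows([
  [[-0.02, 0.1, 0.5], [-0.03, 0.05, 0.04], 0.3],
  [[0, 0, 0.8], [0, 0, 0], 0.3],
  [[0, 0, 0.8], [0, 0, 0], 0.3],
  [[0, 0, 0.8], [0, 0, 0], 0.3],
  [[0, 0, 0.6], [0, 0, 0], 0.3],
  [[0, 0, 0.2], [0, 0, 0], 0.3],
  [[0, 0, 0.06], [0, 0, 0], 0.3],
  [[0, 0, 0], [0, 0, 0], 0.3],
])

```text
clock: 11.98
position: [0.4288, 0.2089, 0.0663]
tool_rot: [-3.141, -0.612, 1.947]
force: [0.6, -0.4, -1.0]
grip_width: 0.0479
finger_force: 31.0
```

```bash
python3 - <<'E'
from fit import *
print(tip(),delta(bp(.030,.1145,.0132),bedR()),bot.observe()["force"],bot.observe()["clock"])
E
```

```text
[0.0302537  0.11364728 0.01583147] (array([-0.01 , -0.034,  0.105]), array([ 0.003, -0.007, -0.006])) [ 0.64330153 -0.35655587 -0.97898813] 11.975
```

Lower in small steps to contact.

Emit:
play_rows([
  [[0, -0.03, 0.06], [0, 0, 0], 0.3],
  [[0, 0, 0.04], [0, 0, 0], 0.3],
  [[0, 0, 0.03], [0, 0, 0], 0.3],
  [[0, 0, 0], [0, 0, 0], 0.3],
])

```text
clock: 12.48
position: [0.4272, 0.2104, 0.0636]
tool_rot: [-3.141, -0.612, 1.947]
force: [-0.6, -4.2, 6.1]
grip_width: 0.0482
finger_force: 31.8
```

Emit:
play_rows([
  [[0, 0, 0], [0, 0, 0], -0.15],
  [[0, 0, 0], [0, 0, 0], -0.25],
  [[0, 0, 0], [0, 0, 0], -0.4],
  [[0, 0, 0], [0, 0, 0], -0.5],
  [[0, 0, -0.3], [0, 0, 0], -0.5],
  [[0, 0, -0.8], [0, 0, 0], -0.5],
  [[0, 0, -1], [0, 0, 0], -0.5],
  [[0, 0, -1], [0, 0, 0], -0.5],
  [[0, 0, -1], [0, 0, 0], -0.5],
])

```text
clock: 13.6
position: [0.449, 0.155, 0.1483]
tool_rot: [-3.141, -0.612, 1.947]
force: [-0.5, 0.5, -0.2]
grip_width: 0.0642
finger_force: 0.0
```

```bash
cat >> fit.py <<'E'
def onbed(f,mask,z=.006):
    R,t=bedT(P0); v,u=np.nonzero(mask);K=f["camera_matrix"]
    ray=np.c_[(u-K[0,2])/K[0,0],(v-K[1,2])/K[1,1],np.ones(len(u))]@f["R"]@R; C=R.T@(-f["R"].T@f["t"]-t)
    return (C+ray*((z-C[2])/ray[:,2:]))[:,:2]
def quad(X):
    r=cv2.minAreaRect((X*1e5).astype(np.float32)); return np.array(r[0])/1e5,np.array(r[1])/1e5,r[2]
E
cat > grab.py <<'E'
from fit import *
f=grab_frame("top"); b=beige(f)
m=np.zeros_like(b); m[235:305,280:330]=b[235:305,280:330]
X=onplane(f,m,.006)[:,:2]; np.save("X.npy",X)
# model: union of bar (z 6) and square (z 12), brute fit of mask overlap in image
from scipy.optimize import differential_evolution as de
def rc(cx,cy,a,L,W,z):
    c=np.array([[-L,-W],[L,-W],[L,W],[-L,W]])/2; c=c@np.array([[np.cos(a),np.sin(a)],[-np.sin(a),np.cos(a)]])+[cx,cy]
    return np.c_[c,[z]*4]
S=8
def draw(p):
    I=np.zeros((70*S,50*S),np.uint8)
    for q in (rc(p[0],p[1],p[2],.1,.03,.006),rc(p[3],p[4],p[5],.05,.05,.012)):
        cv2.fillPoly(I,[((proj(f,q)+.5-[280,235])*S).round().astype(np.int32)],255)
    return cv2.resize(I,(50,70),interpolation=cv2.INTER_AREA)/255.
B=m[235:305,280:330].astype(float)
hh=f["pixels"][235:305,280:330,1].astype(float); B=np.clip((hh-75)/(215-75),0,1)*(cv2.dilate(m[235:305,280:330].astype(np.uint8),np.ones((3,3)))>0)
r=de(lambda p:((draw(p)-B)**2).sum(),[(.45,.49),(-.125,-.085),(-.3,.3),(.45,.485),(-.125,-.085),(-.5,.5)],seed=2,popsize=20,maxiter=150)
print(r.x.round(4),r.fun)
E
python3 - <<'E'
from fit import *
f=grab_frame("wrist"); save(f,"w4.png")
for r in regions_of("disc","wrist"):
    X=onbed(f,r["mask"]); print(r["p"],r["box"],X.min(0),X.max(0),(X.min(0)+X.max(0))/2)
    v=r["mask"]
from ref import refine
print(refine(f,P0,slice(90,None)),tip(),bot.observe()["clock"])
exec(open("grab.py").read())
E
```

```text
0.87 [267.9, 210.0, 351.9, 289.2] [-0.00043686  0.0908473 ] [0.04977335 0.13968591] [0.02466825 0.1152666 ]
(array([0.51982543, 0.28712377, 1.94579225]), np.float64(-77.98779296875), np.float32(-77.33226)) [0.02965127 0.1137255  0.11700983] 13.7
[ 0.4835 -0.1013 -0.2417  0.4765 -0.0996  0.435 ] 774.2701268742792
```

View pics/w4.png

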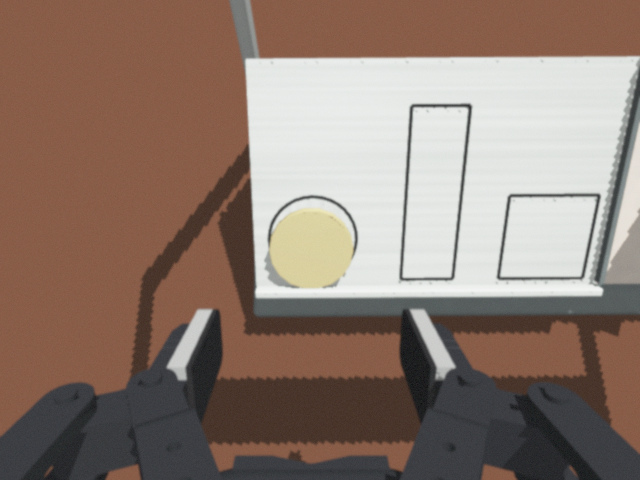

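Wrist view: the disc is at (312,248). It slid about 5 mm down to the lip, and the outline centre is at (313,238). I'll re-grip it, bring it up, seat it, and see whether it holds.

Emit:
play_rows([
  [[-0.2, -0.05, 1], [0, 0, 0], -0.5],
  [[0, 0, 1], [0, 0, 0], -0.5],
  [[0, 0, 1], [0, 0, 0], -0.5],
  [[0, 0, 0.9], [0, 0, 0], -0.5],
  [[0, 0, 0.22], [0, 0, 0], -0.5],
  [[0, 0, 0], [0, 0, 0], -0.2],
  [[0, 0, 0], [0, 0, 0], 0.3],
  [[0, 0, 0], [0, 0, 0], 0.3],
  [[0, 0, 0], [0, 0, 0], 0.3],
  [[0, 0, 0], [0, 0, 0], 0.3],
])

```text
clock: 15.0
position: [0.4275, 0.2064, 0.0605]
tool_rot: [-3.141, -0.612, 1.947]
force: [-1.5, -1.9, 8.0]
grip_width: 0.0481
finger_force: 31.5
```

```bash
python3 - <<'E'
from fit import *
o=bot.observe();print(tip(),o["force"],o["grip_width"],o["finger_force"],delta(bp(.0303,.1145,.0125),bedR()))
E
```

```text
[0.02537337 0.11578119 0.01214433] [-1.54862807 -1.93478991  8.04882244] 0.04811976515164956 31.53473138809204 (array([ 0.197,  0.051, -0.014]), array([ 0.001, -0.009, -0.006]))
```

Emit:
play_rows([
  [[0, 0, -0.04], [0, 0, 0], 0.3],
  [[0.21, 0.05, 0], [0, 0, 0], 0.3],
  [[0, 0, 0], [0, 0, 0], 0.3],
  [[0, 0, 0.07], [0, 0, 0], 0.3],
  [[0, 0, 0], [0, 0, 0], 0.3],
])

```text
clock: 15.62
position: [0.4272, 0.2112, 0.0628]
tool_rot: [-3.141, -0.612, 1.947]
force: [0.9, -6.2, 12.2]
grip_width: 0.048
finger_force: 40.9
```

Emit:
play_rows([
  [[0, 0, 0], [0, 0, 0], -0.14],
  [[0, 0, 0], [0, 0, 0], -0.17],
  [[0, 0, 0], [0, 0, 0], -0.2],
  [[0, 0, 0], [0, 0, 0], -0.24],
])

```text
clock: 16.12
position: [0.4267, 0.2114, 0.0625]
tool_rot: [-3.141, -0.612, 1.947]
force: [-0.5, 0.4, -0.4]
grip_width: 0.053
finger_force: 0.0
```

```bash
python3 - <<'E'
from fit import *
o=bot.observe();print(tip(),o["force"],o["grip_width"],o["finger_force"])
f=grab_frame("top"); m=beige(f); q=proj(f,np.array([bp(.03,.115,.006)]))[0].round().astype(int); k=np.zeros_like(m); k[q[1]-25:q[1]+25,q[0]-25:q[0]+25]=1
X=onbed(f,m&k); print("top",len(X),X.mean(0),X.min(0),X.max(0))
f=grab_frame("wrist")
for r in regions_of("disc","wrist")[:1]:
    X=onbed(f,r["mask"]); print(r["p"],r["box"],X.min(0),X.max(0))
E
```

```text
[0.03060267 0.11467157 0.01090579] [-0.46308076  0.43775365 -0.41533084] 0.053034067442628896 0.0
top 294 [0.03145774 0.11345524] [0.01049434 0.09219908] [0.05008433 0.13709846]
0.9 [238.7, 284.5, 378.8, 408.7] [0.00042846 0.09138262] [0.05073293 0.14000208]
```

The disc slides to the lip again as soon as the jaws open, so the slope is too slippery to hold it anywhere else. The lip is the stop and the lateral alignment is good (y 115.7), so I go on. Next is the square.

Emit:
play_rows([
  [[0, 0, -0.2], [0, 0, 0], -0.4],
  [[0, 0, -1], [0, 0, 0], -0.5],
  [[0, 0, -1], [0, 0, 0], -0.5],
  [[0, 0, -1], [0, 0, 0], -0.5],
  [[0, 0, -1], [0, 0, 0], -0.5],
  [[0, -0.3, 0], [0, -1, 0], -0.5],
  [[0, -0.3, 0], [0, -1, 0], -0.5],
  [[0, -0.3, 0], [0, -1, 0], -0.5],
  [[0, -0.3, 0], [0, -1, 0], -0.5],
  [[-1, -0.2, 0], [0, -0.07, 0], -0.5],
  [[-1, -0.2, 0], [0, 0, 0], -0.5],
  [[-1, -0.2, 0], [0, 0, 0], -0.5],
  [[-1, -0.2, 0], [0, 0, 0], -0.5],
  [[-1, -0.2, 0], [0, 0, 0], -0.5],
  [[-1, -0.2, 0], [0, 0, 0], -0.5],
  [[-1, -0.2, 0], [0, 0, -1], -0.5],
  [[0, 0, 0], [0, 0, -1], -0.5],
  [[0, 0, 0], [0, 0, -1], -0.5],
  [[0, 0, 0], [0, 0, -1], -0.5],
  [[0, 0, 0], [0, 0, -1], -0.5],
])

```text
clock: 18.77
position: [0.4533, -0.0313, 0.1455]
tool_rot: [3.133, -0.013, 2.702]
force: [0.4, -0.7, -0.4]
grip_width: 0.064
finger_force: 0.0
```

```bash
python3 - <<'E'
from fit import *
o=bot.observe();print(o["clock"],o["position"],o["tool_rot"],o["grip_width"],o["qpos"])
print(delta([.468,-.106,.05],down(2.89)))
f=grab_frame("wrist"); b=beige(f); save(f,"w5.png")
for th in("square","bar"):
  for r in regions_of(th,"wrist"):
    m=r["mask"]; z=.012 if th=="square" else .006
    X=onplane(f,m,z)[:,:2]; print(th,r["p"],r["box"],quad(X),f["pixels"][m].mean(0).round())
E
```

```text
18.775 [ 0.45326037 -0.03128394  0.14546003] [ 3.1328753  -0.01271384  2.70233733] 0.06397629859331862 [ 0.53125918  0.50482213 -0.75179642  2.09206702  0.49241224  0.73419118
  0.59597585]
(array([-1.853, -2.487,  3.774]), array([ 0.066, -0.079, -1.251]))
square 0.94 [173.7, 251.6, 263.6, 330.8] (array([ 0.46568492, -0.10370998]), array([0.05059315, 0.05156208]), 76.20289611816406) [222. 216. 193.]
square 0.9 [352.7, 221.8, 430.7, 292.1] (array([0.48999063, 0.00896088]), array([0.04887926, 0.04935899]), 63.50639724731445) [222. 111. 242.]
bar 0.59 [178.0, 223.8, 269.8, 361.7] (array([ 0.47016738, -0.10384495]), array([0.03207768, 0.10031388]), 84.13126373291016) [234. 230. 214.]
```

View pics/w5.png

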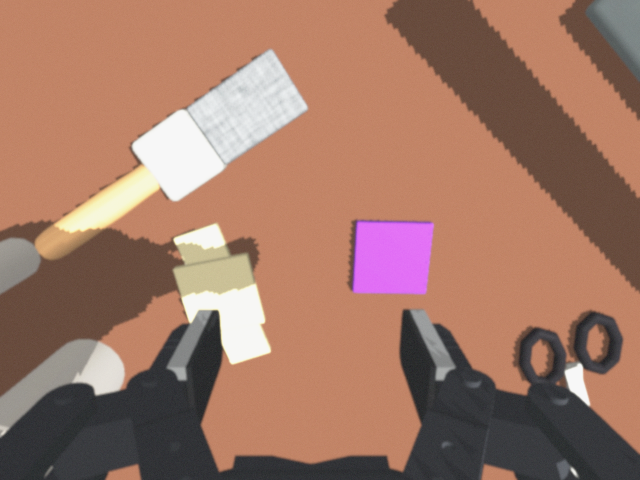

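Wrist view: the square is at (218,290) on the bar, and the purple one is at (392,257). The square's yaw is about 2.90 and the bar's about 3.04.

Emit:
play_rows([
  [[-0.62, -0.83, 0.6], [0, 0, 0], -0.5],
  [[-0.62, -0.83, 0.6], [0, 0, 0], -0.5],
  [[-0.62, -0.83, 0.6], [0, 0, 0], -0.5],
  [[0, 0, 0.6], [0.07, -0.08, -1], -0.5],
  [[0, 0, 0], [0, 0, -0.3], -0.5],
  [[0, 0, 0], [0, 0, 0], -0.5],
])

```text
clock: 19.68
position: [0.4682, -0.1067, 0.0841]
tool_rot: [-3.142, -0.001, 2.89]
force: [0.1, 0.1, 0.5]
grip_width: 0.064
finger_force: 0.0
```

```bash
python3 - <<'E'
from fit import *
o=bot.observe();print(o["clock"],o["position"],o["tool_rot"],o["grip_width"],o["qpos"][6])
f=grab_frame("wrist")
for th in("square","bar"):
  for r in regions_of(th,"wrist"):
    m=r["mask"]; z=.012 if th=="square" else .006
    X=onplane(f,m,z)[:,:2]; print(th,r["p"],r["box"],quad(X),f["pixels"][m].mean(0).round())
print(delta([.467,-.105,.05],down(2.90)))
E
```

```text
19.675 [ 0.46818054 -0.10670157  0.0840537 ] [-3.14151389e+00 -8.43897995e-04  2.89026043e+00] 0.06400640536393412 0.7969514894219654
square 0.8 [261.9, 209.7, 367.5, 309.0] (array([ 0.46568426, -0.10462813]), array([0.04974873, 0.05088999]), 76.22396087646484) [210. 204. 166.]
square 0.7 [477.8, 201.2, 608.6, 305.3] (array([0.48939145, 0.00502099]), array([0.05086151, 0.04866333]), 63.442996978759766) [153.  75. 190.]
bar 0.93 [272.1, 165.6, 355.4, 352.6] (array([ 0.47024211, -0.10507802]), array([0.02966943, 0.1001118 ]), 84.00051879882812) [237. 231. 189.]
(array([0.068, 0.051, 1.377]), array([-0.004,  0.001, -0.063]))
```

Emit:
play_rows([
  [[0.1, 0.05, 0.8], [0, 0, -0.07], -0.5],
  [[0, 0, 0.9], [0, 0, 0], -0.5],
  [[0, 0, 0.6], [0, 0, 0], -0.5],
  [[0, 0, 0.22], [0, 0, 0], -0.5],
  [[0, 0, 0], [0, 0, 0], -0.3],
  [[0, 0, 0], [0, 0, 0], 0.3],
  [[0, 0, 0], [0, 0, 0], 0.3],
  [[0, 0, 0], [0, 0, 0], 0.3],
  [[0, 0, 0], [0, 0, 0], 0.3],
])

```text
clock: 20.95
position: [0.4662, -0.1047, 0.0217]
tool_rot: [-3.141, 0.0, 2.903]
force: [-2.3, 0.8, 7.0]
grip_width: 0.0482
finger_force: 30.8
```

Emit:
play_rows([
  [[0, 0, -0.5], [0, 0, 0], 0.3],
  [[0, 0, -1], [0, 0, 0], 0.3],
  [[0, 0, -0.7], [0, 0, 1], 0.3],
  [[0, 0, -0.7], [0, 0, 1], 0.3],
  [[0, 0, -0.7], [0, 0, 1], 0.3],
  [[0, 0, -0.7], [0, 0, 1], 0.3],
  [[0, 0, -0.7], [0, 0, 1], 0.3],
  [[0, 0, -0.7], [0, 0, 1], 0.3],
  [[0.5, 0.4, 0], [0, 0, 0.37], 0.3],
])

```text
clock: 22.08
position: [0.4702, -0.0897, 0.1656]
tool_rot: [3.14, 0.002, 1.942]
force: [-0.0, -0.1, -1.0]
grip_width: 0.048
finger_force: 31.0
```

```bash
cat > hold.py <<'E'
from fit import *
import sys
def held_obj(dz,lo=0,bx=(225,400,230,420)):
    f=grab_frame("wrist"); h=cv2.cvtColor(f["pixels"],cv2.COLOR_RGB2HSV)
    m=(h[...,0]>20)&(h[...,0]<38)&(h[...,1]>50); k=np.zeros_like(m); k[bx[2]:bx[3],bx[0]:bx[1]]=1
    n,l,s,c=cv2.connectedComponentsWithStats((m&k).astype(np.uint8)); i=1+s[1:,4].argmax()
    X=held(f,l==i,dz); return f,s[i],X,quad(X)
E
python3 - <<'E'
from hold import *
f,s,X,q=held_obj(.0097); print(s,q,X.min(0),X.max(0)); save(f,"w6.png")
o=bot.observe();print(o["clock"],o["position"],o["tool_rot"],o["grip_width"],o["qpos"],o["force"])
f=grab_frame("top")
b=beige(f); m=np.zeros_like(b); m[235:305,280:330]=b[235:305,280:330]
print("bar top",quad(onplane(f,m,.006)[:,:2]),m.sum())
E
```

```text
[  239   230   144   159 19187] (array([ 0.00343003, -0.00239307]), array([0.05002648, 0.06247483]), 89.99678802490234) [-0.02780872 -0.02740513] [0.03466793 0.02262123]
22.125 [ 0.47064817 -0.08703764  0.16518617] [3.13983569e+00 5.57472285e-04 1.94334098e+00] 0.04787634253393864 [ 0.49167303  0.45336994 -0.55546794  2.03302604  0.34757915  0.74481987
  0.09541281] [1.08324673 4.65634222 0.28855539]
bar top (array([0., 0.]), array([0., 0.]), 0.0) 0
```

Emit:
play_rows([
  [[0.92, 0.7, 0.07], [0, 0, -0.03], 0.3],
  [[0.92, 0.7, 0.07], [0, 0, 0], 0.3],
  [[0.92, 0.7, 0.07], [0, 0, 0], 0.3],
  [[0.92, 0.7, 0.07], [0, 0, 0], 0.3],
  [[0.92, 0.7, 0.07], [0, 0, 0], 0.3],
  [[0.92, 0.7, 0.07], [0, 0, 0], 0.3],
  [[0.92, 0.7, 0.07], [0, 0, 0], 0.3],
  [[0.92, 0.7, 0.07], [0, 0, 0], 0.3],
  [[0.92, 0.7, 0.07], [0, 0, 0], 0.3],
  [[0.92, 0.7, 0.07], [0, 0, 0], 0.3],
  [[0, 0.33, 0], [0, 1, 0], 0.3],
  [[0, 0.33, 0], [0, 1, 0], 0.3],
  [[0, 0.33, 0], [0, 1, 0], 0.3],
  [[0, 0.33, 0], [0, 1, 0], 0.3],
  [[0, 0, 0], [0, 0.07, 0], 0.3],
  [[0, 0, 0], [0, 0, 0], 0.3],
])

```text
clock: 24.18
position: [0.5771, 0.2016, 0.1461]
tool_rot: [-3.141, -0.61, 1.953]
force: [0.2, 0.1, -0.2]
grip_width: 0.0481
finger_force: 31.0
```

```bash
python3 - <<'E'
from hold import *
from ref import refine
f,s,X,q=held_obj(.0097); print(s,q,X.min(0),X.max(0)); 
print(tip(),delta(bp(.027,-.026,.017),bedR()),bot.observe()["clock"])
a=f["pixels"][:,:,::-1].copy(); R,t=bedT(P0)
for pu,pv in proj(f,OUT@R.T+t): cv2.circle(a,(int(pu+.5),int(pv+.5)),0,(0,0,255),-1)
cv2.imwrite("pics/w7.png",a)
f=grab_frame("top"); b=beige(f); m=np.zeros_like(b); m[235:305,280:330]=b[235:305,280:330]
print("bar top",quad(onplane(f,m,.006)[:,:2]),m.sum())
E
```

```text
[  240   264   142   126 16930] (array([-0.00179965, -0.00130994]), array([0.05074207, 0.04984895]), 0.041822399944067) [-0.02717631 -0.02624491] [0.0235799  0.02362426]
[ 0.02650006 -0.02168324  0.11631536] (array([0.027, 0.185, 3.972]), array([-0.021,  0.013,  0.033])) 24.225
bar top (array([0., 0.]), array([0., 0.]), 0.0) 0
```

View pics/w7.png

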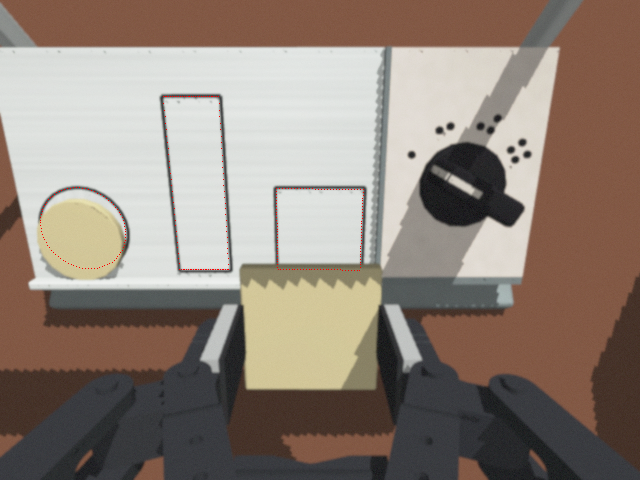

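Wrist view: the square is held straight at (311,328), its bay is at (320,228), and the disc is in its bay at the lip at (82,240). The knob pointer (455,180) points to the single dot. Lowering.

Emit:
play_rows([
  [[0.1, 0.185, 0.6], [-0.02, 0.01, 0.03], 0.3],
  [[0, 0, 0.9], [0, 0, 0], 0.3],
  [[0, 0, 0.9], [0, 0, 0], 0.3],
  [[0, 0, 0.9], [0, 0, 0], 0.3],
  [[0, 0, 0.5], [0, 0, 0], 0.3],
  [[0, 0, 0.06], [0, 0, 0], 0.3],
  [[0, 0, 0.04], [0, 0, 0], 0.3],
  [[0, 0, 0], [0, 0, 0], 0.3],
])

```text
clock: 25.28
position: [0.5608, 0.2571, 0.0679]
tool_rot: [-3.141, -0.611, 1.946]
force: [0.0, 0.1, -0.6]
grip_width: 0.0477
finger_force: 31.0
```

```bash
python3 - <<'E'
from hold import *
o=bot.observe(); print(tip(),o["force"],o["grip_width"],delta(bp(.029,-.0263,.0157),bedR()))
E
```

```text
[ 0.02801834 -0.02682542  0.01926424] [ 0.04660077  0.13626938 -0.56620765] 0.047743842637559084 (array([ 0.039, -0.021,  0.143]), array([ 0.007, -0.003, -0.011]))
```

Emit:
play_rows([
  [[0.03, 0, 0.06], [0, 0, 0], 0.3],
  [[0, 0, 0.04], [0, 0, 0], 0.3],
  [[0, 0, 0.03], [0, 0, 0], 0.3],
  [[0, 0, 0], [0, 0, 0], 0.3],
])

```text
clock: 25.78
position: [0.5594, 0.2597, 0.0652]
tool_rot: [-3.14, -0.612, 1.946]
force: [-1.1, -0.0, 0.3]
grip_width: 0.0482
finger_force: 31.4
```

Emit:
play_rows([
  [[0, 0, 0.03], [0, 0, 0], 0.3],
  [[0, 0, 0], [0, 0, 0], -0.15],
  [[0, 0, 0], [0, 0, 0], -0.22],
  [[0, 0, 0], [0, 0, 0], -0.3],
  [[0, 0, -0.1], [0, 0, 0], -0.4],
  [[0, 0, -0.6], [0, 0, 0], -0.5],
  [[0, 0, -1], [0, 0, 0], -0.5],
  [[0, 0, -1], [0, 0, 0], -0.5],
  [[0, 0, -1], [0, 0, 0], -0.5],
  [[0, 0, -0.5], [0, 0, 0], -0.5],
])

```text
clock: 27.02
position: [0.5824, 0.2029, 0.152]
tool_rot: [3.141, -0.611, 1.946]
force: [-0.2, -0.3, -1.6]
grip_width: 0.0639
finger_force: 0.0
```

```bash
cat > chk.py <<'E'
from fit import *
f=grab_frame("wrist")
for th in ("square","disc","bar"):
  for r in regions_of(th,"wrist"):
    X=onbed(f,r["mask"]); print(th,round(r["p"],2),np.round(r["box"]),quad(X),((X.min(0)+X.max(0))/2).round(4))
print(tip(),bot.observe()["clock"])
E
python3 chk.py; python3 - <<'E'
from fit import *
f=grab_frame("wrist");save(f,"w8.png")
print(delta([.462,-.105,.15],down(3.037)))
E
```

```text
square 0.66 [265. 198. 355. 284.] (array([ 0.02563487, -0.02511265]), array([0.05003636, 0.05146951]), 89.90849304199219) [ 0.0256 -0.0251]
disc 0.67 [ 31. 206. 119. 282.] (array([0.02506976, 0.1139615 ]), array([0.0512876 , 0.04840339]), 89.88764953613281) [0.0251 0.114 ]
disc 0.31 [404. 142. 508. 230.] (array([ 0.05328761, -0.10749846]), array([0.0606688, 0.0473941]), 31.979215621948242) [ 0.0584 -0.11  ]
[ 0.02881955 -0.02625138  0.1192744 ] 27.225
(array([-7.996, -8.973, -5.597]), array([ 2.211, -3.67 , -7.03 ]))
```

The square lies straight at y -25.1 against the lip. Now the bar.

Emit:
play_rows([
  [[0, -0.5, 0], [0, -1, 0], -0.5],
  [[0, -0.5, 0], [0, -1, 0], -0.5],
  [[0, -0.5, 0], [0, -1, 0], -0.5],
  [[0, -0.5, 0], [0, -1, 0], -0.5],
  [[-1, -0.62, 0], [0, -0.07, 0], -0.6],
  [[-1, -0.62, 0], [0, 0, 0], -0.6],
  [[-1, -0.62, 0], [0, 0, 0], -0.6],
  [[-1, -0.62, 0], [0, 0, 0], -0.6],
  [[-1, -0.62, 0], [0, 0, 0], -0.6],
  [[-1, -0.62, 0], [0, 0, 0], -0.6],
  [[-1, -0.62, 0], [0, 0, 0], -0.6],
  [[-1, -0.62, 0], [0, 0, 0], -0.6],
  [[-1, -0.62, 0], [0, 0, 0], -0.6],
  [[-1, -0.62, 0], [0, 0, 0], -0.6],
  [[0, 0, 0.3], [0, 0, -1], -0.6],
  [[0, 0, 0.3], [0, 0, -1], -0.4],
  [[0, 0, 0.3], [0, 0, -1], -0.2],
  [[0, 0, 0.3], [0, 0, -1], 0],
  [[0, 0, 0.3], [0, 0, -1], 0],
  [[0, 0, 0.3], [0, 0, -1], 0],
])

```text
clock: 29.78
position: [0.4821, -0.103, 0.1043]
tool_rot: [3.141, -0.002, 2.853]
force: [-0.6, -1.0, -0.3]
grip_width: 0.0427
finger_force: 0.0
```

Emit:
play_rows([
  [[0, 0, 0.3], [0, 0, -1], 0],
  [[0, 0, 0], [0, 0, -0.25], 0],
  [[0, 0, 0], [0, 0, 0], 0],
])

```text
clock: 30.15
position: [0.4824, -0.1034, 0.0976]
tool_rot: [3.14, -0.002, 3.032]
force: [0.1, 0.0, 0.4]
grip_width: 0.0421
finger_force: 0.0
```

```bash
python3 - <<'E'
from fit import *
o=bot.observe();print(o["clock"],o["position"],o["tool_rot"],o["grip_width"],o["qpos"])
f=grab_frame("wrist");save(f,"w9.png")
for r in regions_of("bar","wrist"):
    X=onplane(f,r["mask"],.006)[:,:2]; print(r["p"],r["box"],quad(X),f["pixels"][r["mask"]].mean(0).round())
print(delta([.4851,-.1066,.05],down(3.037)))
E
```

```text
30.15 [ 0.48236447 -0.10335843  0.0975552 ] [ 3.14043990e+00 -1.70598071e-03  3.03223909e+00] 0.04214002359529998 [ 0.63284252  0.64261665 -0.72975027  2.03101765  0.65325939  0.71470151
  0.94804203]
0.96 [275.3, 136.8, 334.5, 316.0] (array([ 0.4704348 , -0.10498685]), array([0.03004972, 0.10010648]), 84.16243743896484) [238. 233. 194.]
(array([-0.118, -0.112,  1.911]), array([ 0.005, -0.008, -0.033]))
```

Emit:
play_rows([
  [[-0.12, -0.11, 0.5], [0, -0.01, -0.05], 0],
  [[0, 0, 1], [0, 0, 0], 0],
  [[0, 0, 1], [0, 0, 0], 0],
  [[0, 0, 0.5], [0, 0, 0], 0],
  [[0, 0, 0.26], [0, 0, 0], 0],
  [[0, 0, 0], [0, 0, 0], 0.3],
  [[0, 0, 0], [0, 0, 0], 0.6],
  [[0, 0, 0], [0, 0, 0], 0.6],
  [[0, 0, 0], [0, 0, 0], 0.6],
  [[0, 0, 0], [0, 0, 0], 0.6],
], newtons=40)

```text
clock: 31.5
position: [0.4853, -0.1068, 0.0163]
tool_rot: [3.141, 0.001, 3.042]
force: [-0.7, -0.8, 4.6]
grip_width: 0.0279
finger_force: 40.0
```

Emit:
play_rows([
  [[0, 0, -1], [0, 0, 0], 0.6],
  [[0, 0, -1], [0, 0, 0], 0.6],
  [[0, 0, -0.55], [0, 0, 1], 0.6],
  [[0, 0, -0.55], [0, 0, 1], 0.6],
  [[0, 0, -0.55], [0, 0, 1], 0.6],
  [[0, 0, -0.55], [0, 0, 1], 0.6],
  [[0, 0, -0.55], [0, 0, 1], 0.6],
  [[0, 0, -0.55], [0, 0, 1], 0.6],
  [[0, 0, -0.55], [0, 0, 1], 0.6],
  [[0, 0, 0], [0, 0, 0.29], 0.6],
  [[1, 0.4, 0], [0, 0, 0], 0.6],
  [[1, 0.4, 0], [0, 0, 0], 0.6],
  [[1, 0.4, 0], [0, 0, 0], 0.6],
  [[1, 0.4, 0], [0, 0, 0], 0.6],
  [[1, 0.4, 0], [0, 0, 0], 0.6],
  [[1, 0.4, 0], [0, 0, 0], 0.6],
  [[1, 0.4, 0], [0, 0, 0], 0.6],
  [[1, 0.4, 0], [0, 0, 0], 0.6],
  [[1, 0.4, 0], [0, 0, 0], 0.6],
  [[1, 0.4, 0], [0, 0, 0], 0.6],
])

```text
clock: 34.0
position: [0.4856, 0.1632, 0.1618]
tool_rot: [-3.141, -0.001, 1.951]
force: [0.4, 0.3, -0.4]
grip_width: 0.0281
finger_force: 39.5
```

Emit:
play_rows([
  [[0, 0.33, 0], [0, 1, 0], 0.6],
  [[0, 0.33, 0], [0, 1, 0], 0.6],
  [[0, 0.33, 0], [0, 1, 0], 0.6],
  [[0, 0.33, 0], [0, 1, 0], 0.6],
  [[0, 0, 0], [0, 0.07, 0], 0.6],
  [[0, 0, 0], [0, 0, 0], 0.6],
])

```text
clock: 34.75
position: [0.5161, 0.1748, 0.1621]
tool_rot: [3.141, -0.61, 1.949]
force: [-0.1, 0.3, -0.4]
grip_width: 0.0282
finger_force: 39.6
```

```bash
python3 - <<'E'
from hold import *
o=bot.observe(); print(tip(),o["clock"],delta(bp(.037,.044,.0175),bedR()))
f,s,X,q=held_obj(.010,bx=(200,440,60,420)); print(s,q,X.min(0),X.max(0))
E
python3 - <<'E'
from hold import *
f=grab_frame("wrist"); a=f["pixels"][:,:,::-1].copy(); R,t=bedT(P0)
for pu,pv in proj(f,OUT@R.T+t): cv2.circle(a,(int(pu+.5),int(pv+.5)),0,(0,0,255),-1)
cv2.imwrite("pics/w10.png",a)
E
```

```text
[0.03284404 0.04506418 0.13093188] 34.75 (array([0.169, 0.045, 4.537]), array([-0.004,  0.004,  0.008]))
[  266   149    91   262 21603] (array([ 0.01286566, -0.00135922]), array([0.09922962, 0.030632  ]), 0.0130793247371912) [-0.03675214 -0.01668243] [0.06248225 0.01394946]
```

View pics/w10.png

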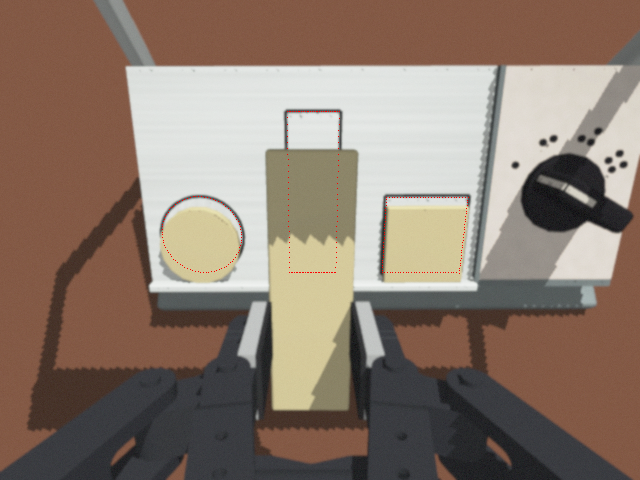

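Wrist view: the bar is held straight at (312,280) over its bay, with the disc at (200,245) and the square at (426,244) in place. Lowering.

Emit:
play_rows([
  [[0.25, 0.06, 0.5], [0, 0, 0.01], 0.6],
  [[0, 0, 0.9], [0, 0, 0], 0.6],
  [[0, 0, 0.9], [0, 0, 0], 0.6],
  [[0, 0, 0.9], [0, 0, 0], 0.6],
  [[0, 0, 0.8], [0, 0, 0], 0.6],
  [[0, 0, 0.4], [0, 0, 0], 0.6],
  [[0, 0, 0.1], [0, 0, 0], 0.6],
  [[0, 0, 0], [0, 0, 0], 0.6],
])

```text
clock: 35.85
position: [0.4926, 0.24, 0.0743]
tool_rot: [3.141, -0.611, 1.947]
force: [-0.2, -0.7, -0.7]
grip_width: 0.0277
finger_force: 39.6
```

```bash
python3 - <<'E'
from hold import *
o=bot.observe(); print(tip(),o["force"],o["clock"])
E
```

```text
[0.03926993 0.04287555 0.01930676] [-0.24980829 -0.6516474  -0.69972617] 35.85
```

Emit:
play_rows([
  [[0, -0.02, 0.06], [0, 0, 0], 0.6],
  [[0, 0, 0.05], [0, 0, 0], 0.6],
  [[0, 0, 0.03], [0, 0, 0], 0.6],
  [[0, 0, 0], [0, 0, 0], 0.6],
])

```text
clock: 36.35
position: [0.4914, 0.2413, 0.0714]
tool_rot: [-3.141, -0.611, 1.946]
force: [-0.6, -5.2, 7.8]
grip_width: 0.0283
finger_force: 40.7
```

Emit:
play_rows([
  [[0, 0, 0], [0, 0, 0], 0.25],
  [[0, 0, 0], [0, 0, 0], 0.15],
  [[0, 0, 0], [0, 0, 0], 0.05],
  [[0, 0, -0.1], [0, 0, 0], 0],
  [[0, 0, -0.6], [0, 0, 0], 0],
  [[0, 0, -1], [0, 0, 0], 0],
  [[0, 0, -1], [0, 0, 0], 0],
  [[0, 0, -1], [0, 0, 0], 0],
  [[0, 0, -0.5], [0, 0, 0], 0],
])

```text
clock: 37.48
position: [0.5142, 0.1845, 0.1585]
tool_rot: [3.14, -0.61, 1.946]
force: [0.5, 0.2, -0.3]
grip_width: 0.0426
finger_force: 0.0
```

```bash
python3 chk.py
```

```text
square 0.95 [381. 215. 472. 297.] (array([ 0.02587412, -0.02450267]), array([0.05167043, 0.05073295]), 0.3607715368270874) [ 0.0259 -0.0245]
disc 0.77 [153. 223. 234. 296.] (array([0.02494969, 0.11504842]), array([0.05049828, 0.04908977]), 89.89411163330078) [0.0249 0.115 ]
bar 0.88 [281. 131. 338. 296.] (array([0.04991446, 0.04466059]), array([0.03091726, 0.10067543]), 89.6803970336914) [0.0499 0.0445]
[0.03909387 0.04383296 0.12020819] 37.675
```

All three lie straight, each within 1 mm sideways and resting on the lip. Now the selector.

Emit:
play_rows([
  [[0, 0.9, 0], [0, 0, 0], 0.2],
  [[0, 0.9, 0], [0, 0, 0], 0.2],
  [[0, 0.9, 0], [0, 0, 0], 0.2],
  [[0, 0.9, 0], [0, 0, 0], 0.2],
  [[0, 0.9, 0], [0, 0, 0], 0.2],
  [[0, 0.9, 0], [0, 0, 0], 0.2],
  [[0, 0.9, 0], [0, 0, 0], 0.2],
  [[0, 0, 0], [0, 0, -1], 0.2],
  [[0, 0, 0], [0, 0, -1], 0.2],
  [[0, 0, 0], [0, 0, -1], 0.2],
  [[0, 0, 0], [0, 0, -1], 0.2],
  [[0, 0, 0], [0, 0, -1], 0.2],
  [[0, 0, 0], [0, 0, -1], 0.2],
  [[0, 0, 0], [0, 0, -0.98], 0.2],
  [[0, 0, 0], [0, 0, 0], 0.2],
], newtons=40)

```text
clock: 39.55
position: [0.6592, 0.2441, 0.1561]
tool_rot: [2.596, -0.293, 3.076]
force: [0.6, -0.2, -0.5]
grip_width: 0.0343
finger_force: 0.0
```

```bash
cat > sel.py <<'E'
from fit import *
def selR(deg): return bedR()*Ro.from_euler("z",-np.radians(deg))
def selP(deg,z,d=.008): a=np.radians(deg); return bp(.058-d*np.cos(a),-.105-d*np.sin(a)-.001,z)
E
python3 - <<'E'
from sel import *
o=bot.observe(); print(tip(),o["clock"],o["grip_width"],o["qpos"]); print(delta(selP(60,.0265),selR(60)))
f=grab_frame("wrist")
# black skirt/knob pixels -> bed coords; grip bar top at 39mm
g=f["pixels"].max(2)<60; R,t=bedT(P0)
q=proj(f,np.array([bp(.058,-.105,.039)]))[0]; print("knob px",q)
r=regions_of("selector","wrist"); print([(round(x["p"],2),np.round(x["box"])) for x in r])
# expected silhouette of skirt+grip under the model
th=np.linspace(0,2*np.pi,60)
pts3=[bp(.058+.024*np.cos(a),-.105+.024*np.sin(a),z) for a in th for z in(0,.009)]
c,s=.5,.866
pts3+=[bp(.058+i*.022*c-j*.007*s,-.105+i*.022*s+j*.007*c,.039) for i in(-1,1) for j in(-1,1)]
u=proj(f,np.array(pts3)); print("model box",u.min(0),u.max(0)); save(f,"w11.png")
E
```

```text
[ 0.03903037 -0.11349288  0.11930147] 39.55 0.03433959873793773 [ 0.34002131  1.06207712 -1.04174424  1.35332361  0.27456334  1.08322463
  0.92904048]
(array([0.314, 0.504, 3.713]), array([ 0.005, -0.011, -0.013]))
knob px [337.32148257 230.05772518]
[(0.75, array([294., 171., 378., 269.]))]
model box [292.26122436 170.63656558] [376.19185986 270.57916399]
```

Emit:
play_rows([
  [[0.31, 0.5, 0], [0, -0.01, -0.01], 0.2],
  [[0, 0, 1], [0, 0, 0], 0.2],
  [[0, 0, 1], [0, 0, 0], 0.2],
  [[0, 0, 0.9], [0, 0, 0], 0.2],
  [[0, 0, 0.5], [0, 0, 0], 0.2],
  [[0, 0, 0.3], [0, 0, 0], 0.2],
  [[0, 0, 0], [0, 0, 0], 0.2],
])

```text
clock: 40.52
position: [0.6356, 0.304, 0.0897]
tool_rot: [2.596, -0.29, 3.076]
force: [0.4, 0.6, 1.0]
grip_width: 0.0342
finger_force: 0.0
```

Emit:
play_rows([
  [[0, 0, 0], [0, 0, 0], 0.5],
  [[0, 0, 0], [0, 0, 0], 0.9],
  [[0, 0, 0], [0, 0, 0], 0.9],
  [[0, 0, 0], [0, 0, 0], 0.9],
])

```text
clock: 41.02
position: [0.6366, 0.3042, 0.0908]
tool_rot: [2.595, -0.288, 3.075]
force: [3.9, 3.3, 5.9]
grip_width: 0.0134
finger_force: 42.4
```

```bash
python3 - <<'E'
from sel import *
o=bot.observe(); print(tip(),o["clock"],o["grip_width"],o["force"],o["moment"]); print(delta(selP(60,.0265),selR(60)))
E
```

```text
[ 0.05416603 -0.11462913  0.02900773] 41.025 0.013373479950707284 [3.8797072  3.32973292 5.87912681] [ 0.433204   -0.58873819 -0.62664652]
(array([ 0.056, -0.04 ,  0.1  ]), array([0.014, 0.024, 0.003]))
```

Emit:
play_rows([
  [[0, -0.055, 0], [0, 0, 1], 0.9],
  [[0, -0.055, 0], [0, 0, 1], 0.9],
  [[0, -0.055, 0], [0, 0, 1], 0.9],
  [[0, -0.055, 0], [0, 0, 1], 0.9],
  [[0, -0.055, 0], [0, 0, 1], 0.9],
])

```text
clock: 41.65
position: [0.6327, 0.2988, 0.0883]
tool_rot: [2.94, -0.581, 2.3]
force: [-1.8, 0.4, 9.0]
grip_width: 0.0136
finger_force: 42.9
```

```bash
python3 - <<'E'
from sel import *
o=bot.observe(); print(tip(),o["clock"],o["grip_width"],o["force"],o["moment"]); print(delta(selP(-20,.029,.009),selR(-20)),o["qpos"])
E
```

```text
[ 0.04975266 -0.10902529  0.0289635 ] 41.65 0.013600561529818955 [-1.81312554  0.37279367  9.01152749] [0.36364277 0.55868425 0.2858513 ]
(array([ 0.062, -0.236, -0.002]), array([ 1.800e-02, -1.000e-03,  4.279e+00])) [ 0.18795284  1.04377241 -0.82432989  1.44072447  0.10051206  0.87709014
  0.28060642]
```

Emit:
play_rows([
  [[0, -0.055, 0], [0, 0, 1], 0.9],
  [[0, -0.055, 0], [0, 0, 1], 0.9],
  [[0, -0.055, 0], [0, 0, 1], 0.9],
  [[0, -0.055, 0], [0, 0, 1], 0.9],
  [[0, -0.02, 0], [0, 0, 0.35], 0.9],
  [[0, 0, 0], [0, 0, 0], 0.9],
])

```text
clock: 42.4
position: [0.6269, 0.2967, 0.0884]
tool_rot: [-2.904, -0.569, 1.523]
force: [-2.3, -1.1, 13.2]
grip_width: 0.0133
finger_force: 43.4
```

```bash
python3 - <<'E'
from sel import *
o=bot.observe(); print(tip(),o["clock"],o["grip_width"],o["force"],o["moment"]); print(delta(selP(-20,.029,.009),selR(-20)))
E
```

```text
[ 0.04997808 -0.10284009  0.02894807] 42.4 0.013344365621528468 [-2.29843175 -1.08759305 13.23948338] [0.59480676 1.06648689 0.56733847]
(array([-0.015,  0.009, -0.002]), array([ 0.01 , -0.005, -0.041]))
```

Turned to -20° (three dots). Releasing and backing out.

Emit:
play_rows([
  [[0, 0, 0], [0, 0, 0], 0.5],
  [[0, 0, 0], [0, 0, 0], 0.2],
  [[0, 0, 0], [0, 0, 0], 0.2],
  [[0, 0, -0.5], [0, 0, 0], 0.2],
  [[-0.2, 0, -1], [0, 0, 0], 0.2],
  [[-0.2, 0, -1], [0, 0, 0], 0.2],
  [[-0.2, 0, -1], [0, 0, 0], 0.2],
  [[-0.2, 0, -1], [0, 0, 0], 0.2],
  [[0, 0, 0], [0, 0, 0], 0.2],
])

```text
clock: 43.52
position: [0.6513, 0.2176, 0.1699]
tool_rot: [-2.908, -0.567, 1.522]
force: [-0.7, 0.5, -0.2]
grip_width: 0.0346
finger_force: 0.0
```

```bash
python3 chk.py; python3 - <<'E'
from sel import *
f=grab_frame("wrist"); o=bot.observe(); print(o["force"],o["clock"])
r=regions_of("selector","wrist"); print([(round(x["p"],2),np.round(x["box"])) for x in r])
th=np.linspace(0,2*np.pi,60)
for deg in (60,20,-20,-60):
    c,s=np.cos(np.radians(deg)),np.sin(np.radians(deg))
    P=[bp(.058+.024*np.cos(a),-.105+.024*np.sin(a),z) for a in th for z in(0,.009)]
    P+=[bp(.058+i*.022*c-j*.007*s,-.105+i*.022*s+j*.007*c,.039) for i in(-1,1) for j in(-1,1)]
    hull=cv2.convexHull(proj(f,np.array(P)).astype(np.int32)); I=np.zeros((480,640),np.uint8); cv2.fillPoly(I,[hull],1)
    m=r[0]["mask"]; print(deg,(m&(I>0)).sum()/(m|(I>0)).sum())
    # bright pointer pixels along the top of the grip, pointer half
    q=proj(f,np.array([bp(.058+k*c,-.105+k*s,.039) for k in (-.018,-.012,-.006,.006,.012,.018)])).round().astype(int)
    print([int(f["pixels"][v,u].max()) for u,v in q])
f=grab_frame("top")
for n in("cup","dropper","resin_tin","tin_lid","hardener_tin","brush","scissors","lamp","square"):
    for x in regions_of(n,"top")[:1]:
        P,_=pts(f,x["mask"]); print(n,np.round(x["box"]),np.median(P,0).round(3))
E
```

```text
square 0.89 [163. 216. 262. 312.] (array([ 0.02550298, -0.02614898]), array([0.05101034, 0.05130373]), 0.017959849908947945) [ 0.0255 -0.0261]
disc 0.73 [  0. 305.  67. 366.] (array([0.02314158, 0.11118057]), array([0.04568353, 0.05251459]), 57.11878967285156) [0.0247 0.1132]
bar 0.71 [ 45. 193. 156. 339.] (array([0.04990389, 0.04262858]), array([0.03255151, 0.09975426]), 89.61610412597656) [0.0499 0.0426]
[ 0.03051972 -0.09529826  0.13965124] 43.725
[-0.91012738 -0.91504098  0.38674217] 43.775
[(0.92, array([273., 140., 351., 232.]))]
60 0.8549454480414953
[91, 44, 34, 27, 38, 47]
20 0.8741733690795352
[161, 39, 38, 37, 43, 38]
-20 0.8959527220630372
[38, 32, 32, 149, 150, 209]
-60 0.8663823738450604
[159, 33, 32, 40, 41, 43]
resin_tin [297. 120. 339. 177.] [ 0.718 -0.14   0.143]
tin_lid [365. 169. 410. 212.] [ 0.656 -0.292  0.008]
hardener_tin [475. 198. 531. 242.] [ 0.565 -0.508  0.119]
scissors [196. 154. 233. 212.] [0.632 0.092 0.007]
lamp [ 14. 134. 127. 321.] [0.519 0.276 0.269]
square [199. 153. 230. 213.] [0.632 0.091 0.007]
```

```bash
python3 -c "
from workcell import bot
print(bot.job_done())"
```

```text
the job is handed in; nothing more can be done
None
```

I handed the job in at about 44 s: all three coupons lie straight in their bays (within about 1 mm sideways), and the selector was then turned to three dots, but each coupon rests on the lip about 5 mm below its outline because they slide on the slope.

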